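# Lay out the tea turntable and present the caddy

## Robot

A 6-joint arm with a two-finger parallel gripper is mounted at the origin on the work surface. World frame = base frame: x ahead of the robot, y to its left, z up, the work surface at z = 0. Lengths are in mm, angles in degrees, forces in N, time in s.
With the tool pointing down it reaches from about 325 to 775 mm from the base axis. Payload 9.3 kg.
Tool frame: the origin (TCP) lies between the finger pads; the fingertips stand 14 mm ahead of it and the grasp point (between the pads) lies 5 mm behind it (r.tip_extent is the distance from the TCP to the fingertips, in mm); z points along the fingers, x is the direction in which the jaws open and shut, and the axes are right-handed (so a half turn about z gives the same grasp; the last joint's range is limited). The gripper opens to 85 mm and grips with 20 to 120 N. Pads are 22 mm wide; open, the fingers measure 114 mm over their backs; the gripper's body (76 mm by 85 mm) begins 54 mm behind the grasp point. The pads swing forward as they close: fully open they stand 13 mm farther back than shut.
Start: joints at [56.23, 14.817, 1.232, 76.415, 0, 81.257], TCP at [232.674, 498.357, 245.279] pointing down, gripper open.
Joint ranges: [-174.27, 174.27], [-52.1, 104.24], [-59.71, 78.15], [-110.17, 111.67], [-87.03, 83.33], [-180, 180]. Speed limits (degrees/s): [127.2, 127.2, 159.86, 180, 180, 180].

## Interface

Orientations are given as a 3x3 rotation matrix whose columns are the frame's x, y, z axes.
In Python, from rig import r gives the robot as it stands.
- The arm moves only by the tool jog_arm, never from a script. Its argument "commands" is text: rows parted by semicolons, each of 7 numbers parted by spaces: the closure in counts, from 0 (fully open) to 255 (shut), then the shift along the tool's x, y, z in cm, then the turn, a rotation vector about the tool's x, y, z in degrees. In form: fingers tx ty tz ax ay az; .... A call has 1 to 12 rows; each row shifts and turns the commanded pose from where the row before left it, along the tool's axes as they then stand; what a row does not reach is not made up. A row lasts 1/10 s, in which the tool goes at most 50 mm and 8.59 degrees, less where a joint would pass 70% of its speed; a pose out of reach is approached as far as the arm can. A call is refused whole if a number of a shift passes 5 or a number of a turn 8.59, either way. A call with a gripper value outside its range is refused whole. The fingers move at their own pace and stop on an object; "newtons" is the grip in N (left out, the last holds). Time passes only in rows, so rows that do not move let the fingers close. It gives the time, the measured TCP pose, the force and the opening at its end, in the units of the state.
- r.observe(): the state, without advancing time (a new reading comes with each control period).
- r.camera(name): name is "scene" or "top" or "wrist"; returns a dict with "img" (420x560x3 uint8, blue, green, red), "mtx" (3x3 intrinsics, pixels), "origin" and "rotation" of the camera in the world; the wrist camera has in their place "mount" (4x4, takes a point from camera to tool coordinates, whose origin is the TCP and whose axes are the tool frame's). Camera axes: x right, y down, z forward; pixel columns grow to the right and rows downward; lengths in mm; the calibration is good to about 2 mm. The wrist camera is an equidistant fisheye: a pixel r from the principal point sees the ray r / f radians off the axis. A picture is of the moment at which its call begins: read the wrist's pose just before it. There is no depth.
- r.finish_job(): hands the job in, once; it reports no verdict.
The state is a dict: "time_s": time; "joint_pos": joint angles; "joint_velocities": joint speeds; "joint_torque": joint torques, N m; "tool_pos": TCP position; "orientation": TCP orientation; "ft_force": force on the tool from outside, world axes, zero at the start; "torque": the same for the moment, N m; "opening": finger opening in mm.
Only numpy, scipy, OpenCV 4.12 (cv2) and the standard library are available. Lean on these libraries where they do the work, as an engineer would, in place of code of your own. Each camera call takes 0.05 s, during which the arm holds its last target.

## Task

Sort the tea things onto the turntable: lay the two porcelain teaspoons in the long tray and stand the small white cup upright in the square tray. Then turn the turntable by its upright wooden knob until the tall labelled tea caddy stands at the front, over the pale tongue with the brass stud, and finish while still gripping the knob, holding the turntable still there for the guest. Leave the black cup, the brown cup and the stack of saucers where they are.

Things in the scene. Friction and masses are not known exactly. Their poses are not given: they have to be found in the camera images.
- spoon_a: White porcelain teaspoon, 109 mm long, lying along its x axis, bowl up: handle 11 mm wide, 8 mm thick, from x = -55 to +25 mm (end brown); round bowl 31 mm across, 10 mm high, centred at x = +38 mm. Origin on the underside at mid-length, in the handle near the centre of mass: grip there across y. About 35 g. Starts loose on the table, right of the turntable.
- spoon_b: Second, identical, white porcelain teaspoon, 109 mm long, lying along its x axis, bowl up: handle 11 mm wide, 8 mm thick, from x = -55 to +25 mm (end brown); round bowl 31 mm across, 10 mm high, centred at x = +38 mm. Origin on the underside at mid-length, in the handle near the centre of mass: grip there across y. About 35 g. Starts loose on the table, right of the turntable.
- cup: Small white porcelain cup without handle, rim 54 mm across (the body narrows downwards), 50 mm tall, wall 4 mm, about 90 g. Origin at the centre of its underside, z up. Starts loose, upright on the table to the robot's right of the turntable.
- foot: Fixed foot of the turntable, a dark wooden disc 200 mm across and 20 mm high, centred on the turning axis. Its -x axis is the FRONT (towards the robot, give or take 0.35 rad): there a cream-painted tongue 30 mm wide and 12 mm high sticks out to 185 mm from the axis. Origin on the turning axis at table height.
- front_stud (a point): Brass stud on top of the front tongue, 14 mm across, 170 mm from the turning axis, 15 mm above the table.
- turntable (a joint): Angle of the round dark wooden board, rad: 0 with the caddy exactly at the front; grows as the board turns CLOCKWISE seen from above. Starts at 0.7 to 2.0, turns from -3.1 to 3.1. Board 300 mm across, top 40 mm above the table; light friction (about 0.1 N m), no spring or detent, stays where left. Caddy, squat pot, both trays and knob are fixed on it and turn with it.
- caddy: Tall labelled tea caddy fixed on the board: white jar 66 mm across, light wooden lid with ball (top 156 mm above the table), blank paper label on its outward side. Origin at the centre of its underside, 100 mm from the turning axis, straight across from the knob. (The other pot on the board is squat: 54 mm across, 47 mm tall.)
- long_tray: Long light-wood tray fixed on the board, for the spoons: 150 mm (its x) by 75 mm (its y), 22 mm high outside, walls and floor 4 mm thick. Origin at the centre of its underside, 40 mm above the table, 75 mm from the turning axis. The rim is 62 mm above the table.
- square_tray: Square light-wood tray fixed on the board, for the cup: 85 by 85 mm, 22 mm high outside, walls and floor 4 mm thick. Origin at the centre of its underside, 40 mm above the table, 80 mm from the turning axis. The rim is 62 mm above the table; a gripper that holds the cup by its top 20 mm stays above the rim.
- knob: Upright light-wood knob fixed near the edge of the board, straight across the axis from the caddy, 135 mm from the turning axis: a round post 20 mm in diameter, 55 mm tall above the board (26 mm across at its foot). Origin at the centre of its foot, 40 mm above the table.
- knob_top (a point): Top centre of the knob, 95 mm above the table; grip the post about 15 to 20 mm below it, clear above the trays.
- black_cup: Bystander: loose dark teacup, 80 mm across, 75 mm tall, beyond the spoons. Origin at the centre of its underside.
- saucers: Bystander: loose stack of wooden saucers, 110 mm across, 32 mm high, beyond the spoons. Origin at the centre of its underside.
- brown_cup: Bystander: loose brown teacup, 80 mm across, 80 mm tall, beyond the turntable on the robot's left. Origin at the centre of its underside.
Not all that is in view belongs to the job. What is shaped like the spoon_a but red is not meant. What is shaped like the spoon_b but blue is not meant.

How it is judged (in metres and radians):
On the way, in this order (a step that is already met when the one before it is completed fails the run):
1. both spoons lie in the long tray and the cup stands in the square tray, let go and at rest (x of spoon_a in the frame of long_tray between -0.045 and 0.045 m and y of spoon_a in the frame of long_tray between -0.035 and 0.035 m and z of spoon_a in the frame of long_tray between -0.005 and 0.028 m and angle between spoon_a's own x axis and vertical between 1.2 and 1.94 rad and contact force between each of spoon_a, spoon_b, cup and the fingers below 0.1 N and linear speed of each of spoon_a, spoon_b, cup below 0.05 m/s and x of spoon_b in the frame of long_tray between -0.045 and 0.045 m and y of spoon_b in the frame of long_tray between -0.035 and 0.035 m and z of spoon_b in the frame of long_tray between -0.005 and 0.028 m and angle between spoon_b's own x axis and vertical between 1.2 and 1.94 rad and x of cup in the frame of square_tray between -0.03 and 0.03 m and y of cup in the frame of square_tray between -0.03 and 0.03 m and z of cup in the frame of square_tray between -0.005 and 0.012 m and angle between cup's own z axis and vertical below 0.2 rad), for 0.2 s.
2. then the turntable is turned until the caddy is at the front (value of joint turntable between -0.12 and 0.12 rad), for 0.2 s.
At the end, for the whole second after the job is handed in: Caddy within 0.12 rad of the front, turntable still (under 0.05 rad/s), fingers gripping its knob (over 2 N). Both spoons lie level (0.37 rad) inside the long tray, one may lie on the other; the cup stands (0.2 rad) in the square tray within 30 mm of its centre each way; all let go (all of step 1 and all of step 2 and velocity of joint turntable between -0.05 and 0.05 rad/s and contact force between the fingers and knob above 2 N); the arm keeps its last pose, push and grip.
It fails at once if a bystander (black cup, brown cup or stack of saucers) is moved more than 30 mm (distance of any of black_cup, saucers, brown_cup from where it was at the start of the episode above 0.03 m).
It also fails if it takes over 72 s, if anything falls off the work surface, if the arm or the gripper's body presses on something with over 40 N, if the wrist force passes 120 N, or if a joint passes its speed limit or range.

## Working session

There is one attempt and no reset: what is moved stays moved. The work goes in short steps, Python scripts to look and compute and a tool call to move; the robot and the scene stay as the last step left them, time stands still between calls to the robot, and variables do not carry over. Pictures are saved under pics/ and viewed, and the job is handed in when it is done.

Besides the shell and the picture viewer there is one more tool, called after ">>>" as name(argument=value, ...) on one line, values as JSON. jog_arm: Moves the arm, as the interface text tells. Its arguments: {"type":"object","properties":{"commands":{"type":"string"},"newtons":{"type":"number"}},"required":["commands"]}

```bash
ls; mkdir -p pics; python3 - <<'E'
from rig import r
import cv2
for n in ["scene","top"]:
    c=r.camera(n); cv2.imwrite(f"pics/{n}0.png",c["img"]); print(n,c["mtx"].tolist(),c["origin"],c["rotation"])
print(r.observe())
c=r.camera("wrist"); cv2.imwrite("pics/wrist0.png",c["img"]); print(c["mtx"],c["mount"])
E
```

```text
pics
scene [[505.4746394713834, 0.0, 279.4564328501786], [0.0, 505.4746394713834, 209.587645142103], [0.0, 0.0, 1.0]] [1299.27389644 -382.18769223 1202.49598493] [[ 0.47296607  0.70202339 -0.53241549]
 [ 0.88102624 -0.3835394   0.27693012]
 [-0.0097909  -0.60005057 -0.79990215]]
top [[400.31307293726064, 0.0, 275.25170374564203], [0.0, 400.31307293726064, 208.43682758265297], [0.0, 0.0, 1.0]] [ 360.11593004   -2.52120991 1014.97264447] [[-0.05379043 -0.9760091   0.21098061]
 [-0.99854305  0.05348229 -0.00717064]
 [-0.00428512 -0.21105893 -0.97746395]]
{'time_s': 0.1, 'joint_pos': array([5.62312395e+01, 1.48459258e+01, 1.19565751e+00, 7.64156139e+01,
       1.20983954e-03, 8.12580462e+01]), 'joint_velocities': array([-0.03709868, -0.06036067,  0.16301229, -0.00743172, -0.01012784,
        0.05543545]), 'joint_torque': array([ 6.10607109e-03, -5.56690586e+01,  3.45072627e+01,  1.15659926e-02,
       -1.39891863e-04,  1.84297812e-05]), 'tool_pos': array([232.53360966, 498.17757654, 244.75253706]), 'orientation': array([[ 4.23041884e-01,  9.06109890e-01, -6.56694571e-04],
       [ 9.06109419e-01, -4.23042349e-01, -9.44127969e-04],
       [-1.13329330e-03, -1.95631461e-04, -9.99999339e-01]]), 'ft_force': array([ 0.24474798,  0.0907842 , -0.56901738]), 'torque': array([ 0.02331862,  0.0479184 , -0.00700452]), 'opening': 85.31285711674104}
[[325.1922621    0.         273.56462521]
 [  0.         325.1922621  214.41343739]
 [  0.           0.           1.        ]] [[ 9.99999958e-01  1.62619892e-04  2.38876827e-04 -8.35761521e-02]
 [-2.30578066e-04  9.47291563e-01  3.20372659e-01 -8.12879561e+01]
 [-1.74187036e-04 -3.20372701e-01  9.47291561e-01 -1.27493121e+02]
 [ 0.00000000e+00  0.00000000e+00  0.00000000e+00  1.00000000e+00]]
```

View pics/scene0.png

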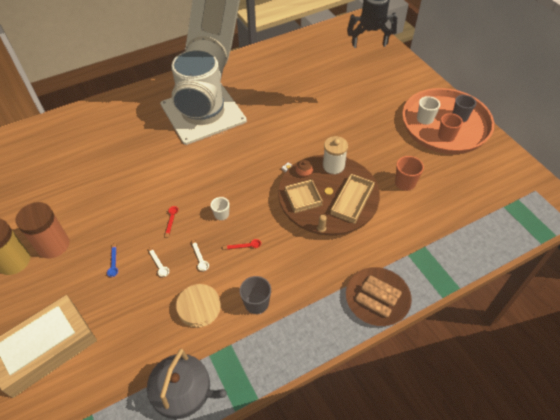

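View pics/top0.png

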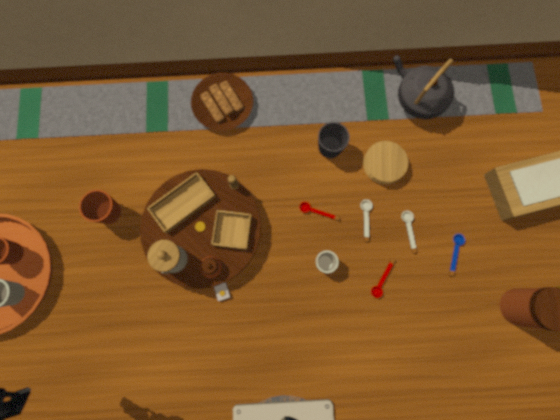

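The top view shows the turntable axis at about (201,227), the knob at (233,182), the caddy at (165,257) and the stud tongue at (222,292). The white spoons are at (367,220) and (410,231), and the white cup is at (327,262). I'll zoom in on these.

```bash
cat > h.py <<'E'
from rig import r
import cv2, numpy as np
def pix2w(c,u,v,z):
    K=c["mtx"]; R=np.array(c["rotation"]); o=np.array(c["origin"])
    d=R@np.linalg.solve(K,np.array([u,v,1.])); s=(z-o[2])/d[2]; return o+s*d
def w2pix(c,p):
    R=np.array(c["rotation"]); q=c["mtx"]@(R.T@(np.array(p,float)-c["origin"])); return q[:2]/q[2]
def wcam(o,c):
    """world pose of wrist camera"""
    T=np.eye(4);T[:3,:3]=o["orientation"];T[:3,3]=o["tool_pos"]; return T@c["mount"]
def wp2w(o,c,u,v,z):
    T=wcam(o,c);K=c["mtx"]; x=(u-K[0,2])/K[0,0]; y=(v-K[1,2])/K[1,1]; th=np.hypot(x,y)
    d=np.array([np.sin(th)*x/th,np.sin(th)*y/th,np.cos(th)]); d=T[:3,:3]@d; s=(z-T[2,3])/d[2]; return T[:3,3]+s*d
def ww2p(o,c,p):
    T=np.linalg.inv(wcam(o,c)); q=T[:3,:3]@np.array(p,float)+T[:3,3]; th=np.arctan2(np.hypot(q[0],q[1]),q[2]); n=q[:2]/np.hypot(q[0],q[1])
    K=c["mtx"]; return np.array([K[0,2]+K[0,0]*th*n[0],K[1,2]+K[0,0]*th*n[1]])
E
python3 - <<'E'
import cv2
a=cv2.imread('pics/top0.png')
cv2.imwrite('pics/tA.png',cv2.resize(a[160:310,130:280],None,fx=4,fy=4,interpolation=2))
cv2.imwrite('pics/tB.png',cv2.resize(a[180:310,290:480],None,fx=4,fy=4,interpolation=2))
E
```

```text
(no output)
```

View pics/tA.png

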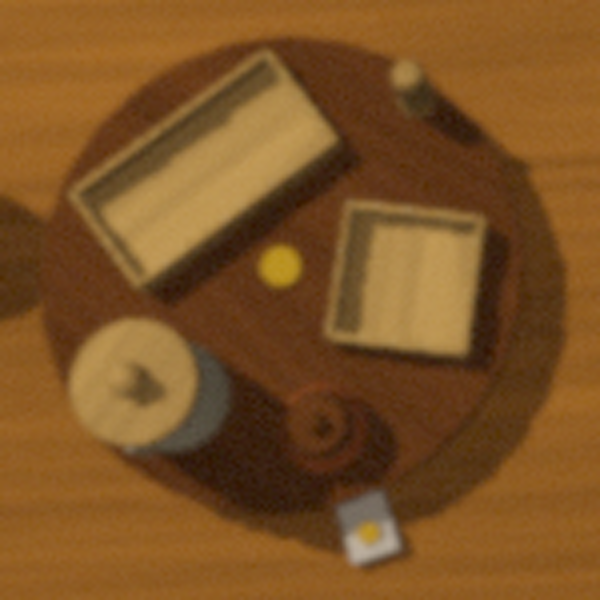

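View pics/tB.png

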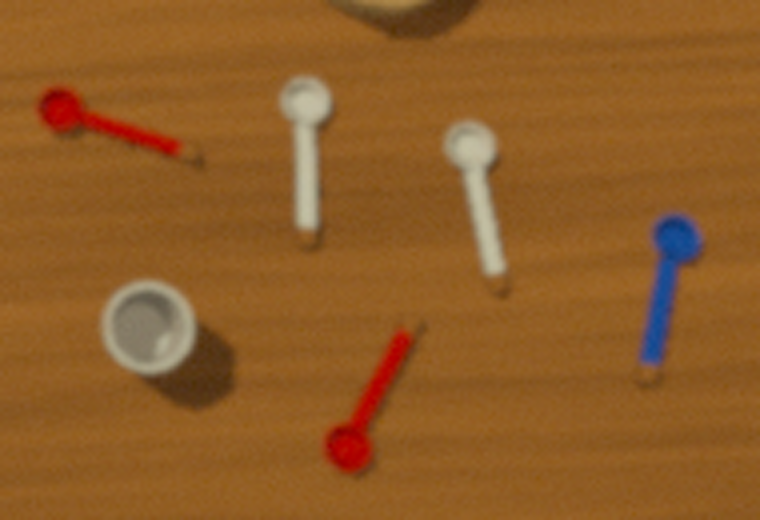

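```bash
python3 - <<'E'
from h import *
c=r.camera("top")
def P(U,V,z,x0,y0): return pix2w(c,x0+(U+.5)/4-.5,y0+(V+.5)/4-.5,z)[:2]
A=lambda U,V,z:P(U,V,z,130,160)
B=lambda U,V,z:P(U,V,z,290,180)
ax=A(280,266,40);st=A(370,532,15);print("axis",ax,"stud",st,np.linalg.norm(ax-st))
kn=A(406,72,95);print("knob",kn,np.linalg.norm(kn-ax))
L=np.array([A(*q,62) for q in [(272,50),(345,140),(145,292),(72,195)]]);print("L",L.mean(0),L,np.linalg.norm(L.mean(0)-ax))
S=np.array([A(*q,62) for q in [(350,200),(487,215),(468,358),(325,340)]]);print("S",S.mean(0),S,np.linalg.norm(S.mean(0)-ax))
f=(st-ax);f=np.arctan2(f[1],f[0]);k=np.arctan2(*(kn-ax)[::-1]);print("front deg",np.degrees(f),"knob",np.degrees(k),"caddy",np.degrees(k)+180)
cd=A(131,384,140);print("caddy",cd,np.degrees(np.arctan2(*(cd-ax)[::-1])),np.linalg.norm(cd-ax))
print("cup",B(149,327,50))
for n,b,e in [("s1",(306,102),(309,240)),("s2",(470,147),(499,286))]:
    b=B(*b,9);e=B(*e,5);d=(b-e);l=np.linalg.norm(d);d/=l;print(n,b,e,l,"orig",b-38*d,"ang",np.degrees(np.arctan2(d[1],d[0])))
E
```

```text
axis [536.14538295 179.26259892] stud [372.70651421 131.22516997] 170.35215993673745
knob [639.75484044  92.06922119] 135.41641261010298
L [595.19123197 217.57013504] [[668.59801525 178.23284019]
 [608.43128051 134.19474447]
 [520.73987926 256.56233663]
 [582.99575286 301.29061888]] 70.38380218852414
S [520.91049827  98.48768555] [[570.59982846 132.00065606]
 [556.72771845  49.07298819]
 [470.45658959  63.96668963]
 [485.85785659 148.91040832]] 82.19907749638296
front deg -163.62105182373384 knob -40.082559825330065 caddy 139.91744017466993
caddy [457.21326025 242.79994947] 141.16726006487886 101.327562430816
cup [ 432.03807276 -126.14203618]
s1 [ 573.16181143 -243.83330682] [ 484.60398937 -237.58144817] 88.77822697883303 orig [ 535.25615198 -241.15730577] ang -4.038173021643538
s2 [ 538.07559826 -345.38574874] [ 449.07356298 -353.98090306] 89.41610013256438 orig [ 500.25156729 -349.03851221] ang 5.5160943286285455
```

```bash
cat >> h.py <<'E'
def yaw(o): return np.degrees(np.arctan2(o["orientation"][1,0],o["orientation"][0,0]))
def plan(x,y,z,psi=None):
    o=r.observe(); p0=o["tool_pos"]; y0=yaw(o)
    if psi is None: psi=y0
    d=(psi-y0+180)%360-180
    j6=o["joint_pos"][5]; 
    print("t",round(o["time_s"],2),"yaw",round(y0,2),"j6",round(j6,1),"j1",round(o["joint_pos"][0],1),"pos",p0.round(1),"open",round(o["opening"],1))
    a=np.radians(y0+d); X=np.array([np.cos(a),np.sin(a)]);Y=np.array([np.sin(a),-np.cos(a)])
    D=np.array([x,y])-p0[:2]
    print("az total",round(-d,2),"then cm tool x,y,z:",(D@X/10).round(3),(D@Y/10).round(3),round((p0[2]-z)/10,3),"dist",np.linalg.norm(D).round(0))
    print(" tilt z-axis",o["orientation"][:,2].round(4), "F",o["ft_force"].round(1))
E
python3 -c "
from h import *
print(r.tip_extent)
plan(535.3,-241.2,150,86)"
```

```text
14.0
t 0.2 yaw 64.97 j6 81.3 j1 56.2 pos [232.6 498.3 244.9] open 85.3
az total -21.03 then cm tool x,y,z: -71.653 35.355 9.49 dist 799.0
 tilt z-axis [-4.e-04 -7.e-04 -1.e+00] F [-0.2  0.5 -0.6]
```

>>> jog_arm(commands="100 0 0 0 0 0 -7; 100 0 0 0 0 0 -7; 100 0 0 0 0 0 -7; 100 -3.98 1.96 0 0 0 0; 100 -3.98 1.96 0 0 0 0; 100 -3.98 1.96 0 0 0 0; 100 -3.98 1.96 0 0 0 0; 100 -3.98 1.96 0 0 0 0; 100 -3.98 1.96 0 0 0 0; 100 -3.98 1.96 0 0 0 0; 100 -3.98 1.96 0 0 0 0; 100 -3.98 1.96 0 0 0 0", newtons=40)

```text
time_s: 1.4
tool_pos: [383.7, 126.9, 245.4]
orientation: [[0.07, 0.998, 0.0], [0.998, -0.07, 0.0], [0.0, 0.0, -1.0]]
ft_force: [0.7, 0.5, -0.1]
opening: 52.2
```

>>> jog_arm(commands="100 -3.98 1.96 0 0 0 0; 100 -3.98 1.96 0 0 0 0; 100 -3.98 1.96 0 0 0 0; 100 -3.98 1.96 0 0 0 0; 100 -3.98 1.96 0 0 0 0; 100 -3.98 1.96 0 0 0 0; 100 -3.98 1.96 0 0 0 0; 100 -3.98 1.96 0 0 0 0; 100 -3.98 1.96 0 0 0 0; 100 0 0 4 0 0 0; 100 0 0 4 0 0 0; 100 0 0 1 0 0 0")

```text
time_s: 2.6
tool_pos: [532.5, -240.4, 151.0]
orientation: [[0.071, 0.997, -0.006], [0.997, -0.071, 0.004], [0.003, -0.006, -1.0]]
ft_force: [-0.4, 0.3, -0.0]
opening: 51.8
```

```bash
python3 -c "
from h import *
plan(535.3,-241.2,16,86)
o=r.observe();c=r.camera('wrist');im=c['img'].copy()
for p in [(535.3,-241.2,8),(573.2,-243.8,8),(484.6,-237.6,6)]:
    u=ww2p(o,c,p);print(u);cv2.circle(im,tuple(int(round(x)) for x in u),3,(0,255,0),1)
cv2.imwrite('pics/w1.png',im)"
```

```text
t 2.6 yaw 85.93 j6 -28.5 j1 -32.5 pos [ 532.5 -240.4  151. ] open 51.8
az total -0.07 then cm tool x,y,z: -0.061 0.287 13.501 dist 3.0
 tilt z-axis [-0.0058  0.0037 -1.    ] F [-0.4  0.3 -0. ]
[272.84940079 207.4914164 ]
[272.97608834 247.3439178 ]
[272.81957395 149.03040278]
```

View pics/w1.png

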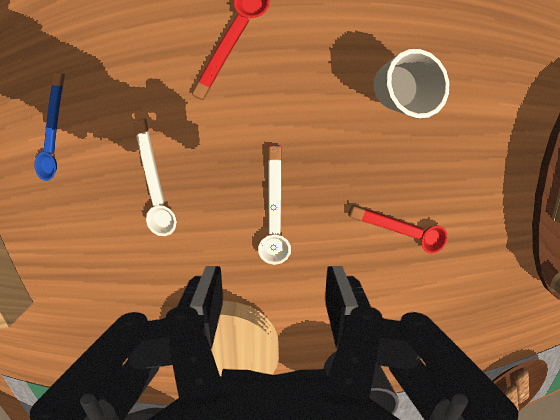

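The wrist view matches the projected points: bowl at (274,249), handle end at (275,148). I'll descend and grip.

>>> jog_arm(commands="130 -0.05 0.28 4 0 0 0; 130 0 0 4 0 0 0; 130 0 0 3 0 0 0; 130 0 0 1.5 0 0 0; 130 0 0 0.9 0 0 0; 130 0 0 0 0 0 0; 255 0 0 0 0 0 0; 255 0 0 0 0 0 0; 255 0 0 0 0 0 0; 255 0 0 0 0 0 0; 255 0 0 0 0 0 0; 255 0 0 0 0 0 0")

```text
time_s: 3.85
tool_pos: [537.4, -242.0, 22.1]
orientation: [[0.07, 0.998, 0.001], [0.998, -0.07, -0.001], [-0.001, 0.001, -1.0]]
ft_force: [-0.3, 0.2, 6.2]
opening: -0.0
```

```bash
python3 -c "
from h import *
plan(535.3,-241.2,120)"
```

```text
t 3.85 yaw 85.97 j6 -28.4 j1 -32.4 pos [ 537.4 -242.    22.1] open -0.0
az total -0.0 then cm tool x,y,z: 0.063 -0.216 -9.791 dist 2.0
 tilt z-axis [ 1.1e-03 -7.0e-04 -1.0e+00] F [-0.3  0.2  6.2]
```

>>> jog_arm(commands="130 0 0 -1 0 0 0; 130 0 0 0 0 0 0; 130 0 0 0 0 0 0; 130 0 -0.1 0 0 0 0; 130 0 0 0 0 0 0")

```text
time_s: 4.35
tool_pos: [535.8, -241.6, 31.1]
orientation: [[0.07, 0.998, -0.0], [0.998, -0.07, 0.0], [0.0, -0.0, -1.0]]
ft_force: [-0.2, -0.6, 0.8]
opening: 41.8
```

```bash
python3 -c "
from h import *
plan(535.3,-241.2,15.5)
o=r.observe();c=r.camera('wrist');cv2.imwrite('pics/w2.png',c['img'])"
```

```text
t 4.35 yaw 85.97 j6 -28.4 j1 -32.4 pos [ 535.8 -241.6   31.1] open 41.8
az total -0.0 then cm tool x,y,z: 0.033 -0.051 1.555 dist 1.0
 tilt z-axis [-5.e-04  3.e-04 -1.e+00] F [-0.2 -0.6  0.8]
```

View pics/w2.png

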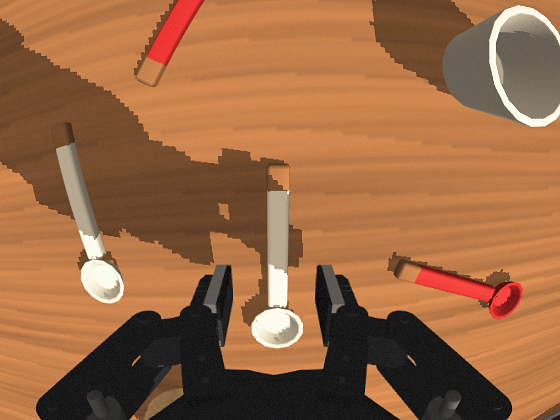

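The spoon lies undisturbed between the pads (handle at x≈278 px). I'll go down 1.55 cm and grip.

>>> jog_arm(commands="130 0.03 -0.05 1 0 0 0; 130 0 0 0.55 0 0 0; 130 0 0 0 0 0 0; 255 0 0 0 0 0 0; 255 0 0 0 0 0 0; 255 0 0 0 0 0 0; 255 0 0 0 0 0 0; 255 0 0 0 0 0 0")

```text
time_s: 5.2
tool_pos: [535.7, -241.4, 16.0]
orientation: [[0.07, 0.998, 0.0], [0.998, -0.07, -0.0], [-0.0, 0.0, -1.0]]
ft_force: [0.2, -0.6, 0.4]
opening: 9.5
```

```bash
python3 -c "
from h import *
plan(535.3,-241.2,120)"
```

```text
t 5.2 yaw 85.97 j6 -28.4 j1 -32.4 pos [ 535.7 -241.4   16. ] open 9.5
az total -0.0 then cm tool x,y,z: 0.02 -0.043 -10.398 dist 0.0
 tilt z-axis [ 4.e-04 -2.e-04 -1.e+00] F [ 0.2 -0.6  0.4]
```

>>> jog_arm(commands="255 0 0 -2 0 0 0; 255 0 0 -4 0 0 0; 255 0 0 -4 0 0 0; 255 0 0 -3.4 0 0 8.5; 255 0 0 0 0 0 8.5; 255 0 0 0 0 0 8.5; 255 0 0 0 0 0 8.5; 255 0 0 0 0 0 8.5; 255 0 0 0 0 0 8.5; 255 0 0 0 0 0 0")

```text
time_s: 6.2
tool_pos: [535.5, -241.3, 149.7]
orientation: [[0.821, 0.571, -0.0], [0.571, -0.821, 0.0], [-0.0, -0.0, -1.0]]
ft_force: [-0.5, 0.7, 0.3]
opening: 9.1
```

```bash
python3 -c "
from h import *
plan(606.5,225.3,62,35)
r_=r.camera('scene');cv2.imwrite('pics/s1.png',r_['img'])"
```

```text
t 6.2 yaw 34.84 j6 22.7 j1 -32.4 pos [ 535.5 -241.3  149.7] open 9.1
az total -0.16 then cm tool x,y,z: 32.58 -34.147 8.774 dist 472.0
 tilt z-axis [-2.e-04  1.e-04 -1.e+00] F [-0.5  0.7  0.3]
```

View pics/s1.png

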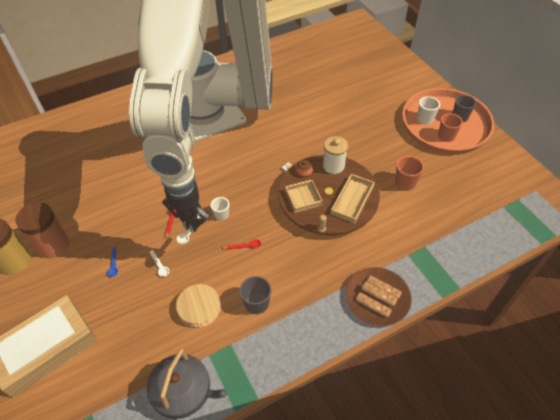

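The spoon is held and the gripper is clear of everything else. I'll carry it to the tray.

>>> jog_arm(commands="255 2.72 -2.85 0 0 0 0; 255 2.72 -2.85 0 0 0 0; 255 2.72 -2.85 0 0 0 0; 255 2.72 -2.85 0 0 0 0; 255 2.72 -2.85 0 0 0 0; 255 2.72 -2.85 0 0 0 0; 255 2.72 -2.85 0 0 0 0; 255 2.72 -2.85 0 0 0 0; 255 2.72 -2.85 0 0 0 0; 255 2.72 -2.85 0 0 0 0; 255 2.72 -2.85 0 0 0 0; 255 2.66 -2.8 0 0 0 0")

```text
time_s: 7.45
tool_pos: [606.8, 227.0, 149.8]
orientation: [[0.816, 0.577, 0.0], [0.577, -0.816, 0.0], [0.0, 0.0, -1.0]]
ft_force: [-0.2, -0.2, -0.6]
opening: 9.1
```

>>> jog_arm(commands="255 0 0 3 0 0 0; 255 0 0 2 0 0 0; 255 0 0 0 0 0 0")

```text
time_s: 7.75
tool_pos: [605.1, 225.3, 96.8]
orientation: [[0.817, 0.577, -0.005], [0.577, -0.817, -0.001], [-0.005, -0.002, -1.0]]
ft_force: [-0.6, -0.3, -0.3]
opening: 9.2
```

```bash
python3 -c "
from h import *
plan(606.5,225.3,62,35)
o=r.observe();c=r.camera('wrist');im=c['img'].copy()
cv2.imwrite('pics/w3.png',im)
a=r.camera('top')['img'];cv2.imwrite('pics/t3.png',cv2.resize(a[140:310,110:290],None,fx=3.5,fy=3.5,interpolation=2))"
```

```text
t 7.75 yaw 35.25 j6 67.7 j1 13.0 pos [605.1 225.3  96.8] open 9.2
az total 0.25 then cm tool x,y,z: 0.113 0.084 3.477 dist 1.0
 tilt z-axis [-0.0052 -0.0012 -1.    ] F [-0.6 -0.3 -0.3]
```

View pics/w3.png

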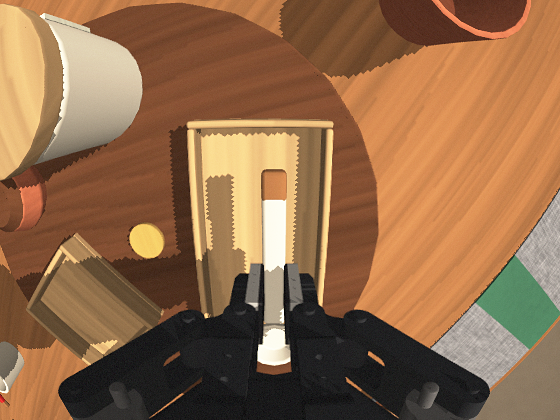

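View pics/t3.png

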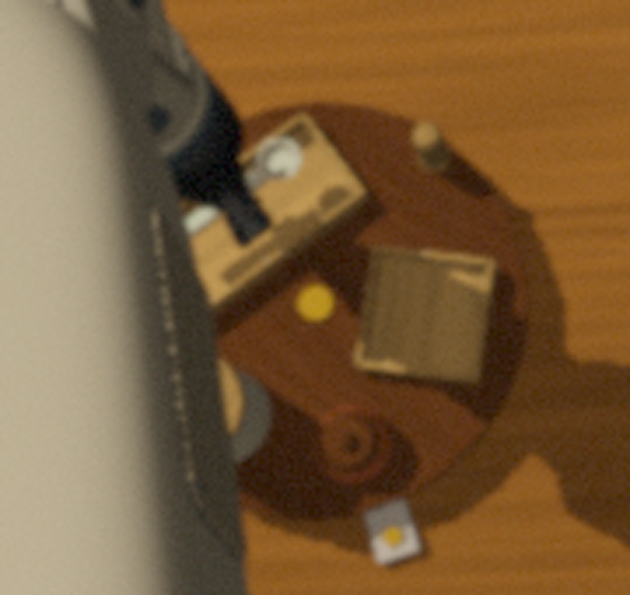

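The spoon is over the long tray on the outward side, parallel to it. I'll lower and release.

>>> jog_arm(commands="255 0 0 2 0 0 0; 255 0 0 1 0 0 0; 255 0 0 0.6 0 0 0; 255 0 0 0 0 0 0; 255 0 0 0 0 0 0")

```text
time_s: 8.35
tool_pos: [607.1, 225.2, 64.5]
orientation: [[0.819, 0.573, 0.001], [0.573, -0.819, 0.0], [0.001, 0.0, -1.0]]
ft_force: [-0.8, -0.4, -0.7]
opening: 9.7
```

```bash
python3 -c "
from h import *
plan(606.5,225.3,61,35)"
```

```text
t 8.35 yaw 34.98 j6 68.0 j1 12.9 pos [607.1 225.2  64.5] open 9.7
az total -0.02 then cm tool x,y,z: -0.045 -0.045 0.346 dist 1.0
 tilt z-axis [ 7.e-04  1.e-04 -1.e+00] F [-0.8 -0.4 -0.7]
```

>>> jog_arm(commands="255 0 0 0.3 0 0 0; 255 0 0 0 0 0 0; 205 0 0 0 0 0 0; 205 0 0 0 0 0 0; 205 0 0 0 0 0 0; 200 0 0 -2 0 0 0; 180 0 0 -4 0 0 0; 140 0 0 -4 0 0 0; 140 0 0 0 0 0 0")

```text
time_s: 9.25
tool_pos: [609.0, 225.8, 166.8]
orientation: [[0.819, 0.573, 0.009], [0.573, -0.819, 0.002], [0.008, 0.003, -1.0]]
ft_force: [0.5, 0.7, -0.5]
opening: 38.7
```

```bash
python3 -c "
from h import *
plan(500.3,-349.0,120,95.5)
o=r.observe();c=r.camera('wrist');im=c['img'].copy()
cv2.imwrite('pics/w4.png',im)"
```

```text
t 9.25 yaw 34.98 j6 68.0 j1 13.0 pos [609.  225.8 166.8] open 38.7
az total -60.52 then cm tool x,y,z: -56.177 -16.327 4.682 dist 585.0
 tilt z-axis [ 0.0089  0.0021 -1.    ] F [ 0.5  0.7 -0.5]
```

View pics/w4.png

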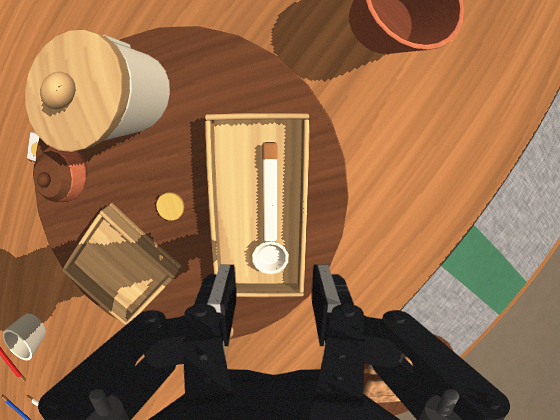

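Spoon 1 lies in the tray (bowl at 269,257). Now I'll move to spoon 2.

>>> jog_arm(commands="140 0 0 0 0 0 -7.56; 140 0 0 0 0 0 -7.56; 140 0 0 0 0 0 -7.56; 140 0 0 0 0 0 -7.56; 140 0 0 0 0 0 -7.56; 140 0 0 0 0 0 -7.56; 140 0 0 0 0 0 -7.56; 140 0 0 0 0 0 -7.56; 140 -4.3 -1.24 0 0 0 0; 140 -4.3 -1.24 0 0 0 0; 140 -4.3 -1.24 0 0 0 0; 140 -4.3 -1.24 0 0 0 0")

```text
time_s: 10.5
tool_pos: [572.7, 47.9, 159.5]
orientation: [[-0.096, 0.995, -0.002], [0.995, 0.096, 0.0], [0.0, -0.002, -1.0]]
ft_force: [1.1, -1.0, -0.5]
opening: 38.5
```

>>> jog_arm(commands="140 -4.3 -1.24 0 0 0 0; 140 -4.3 -1.24 0 0 0 0; 140 -4.3 -1.24 0 0 0 0; 140 -4.3 -1.24 0 0 0 0; 140 -4.3 -1.24 0 0 0 0; 140 -4.3 -1.24 0 0 0 0; 140 -4.3 -1.24 0 0 0 0; 140 -4.3 -1.24 0 0 0 0; 140 -4.3 -1.24 0 0 0 0; 140 0 0 4 0 0 0; 140 0 0 3 0 0 0; 140 0 0 0 0 0 0")

```text
time_s: 11.7
tool_pos: [496.9, -345.0, 85.8]
orientation: [[-0.094, 0.996, -0.007], [0.996, 0.094, 0.006], [0.007, -0.006, -1.0]]
ft_force: [-0.7, 0.5, 0.3]
opening: 38.6
```

```bash
python3 -c "
from h import *
plan(500.3,-349.0,16,95.5)
o=r.observe();c=r.camera('wrist');im=c['img'].copy()
for p in [(500.3,-349,8),(538.1,-345.4,8)]:
    u=ww2p(o,c,p);print(u);cv2.circle(im,tuple(int(round(x)) for x in u),3,(0,255,0),1)
cv2.imwrite('pics/w5.png',im)"
```

```text
t 11.7 yaw 95.4 j6 -48.1 j1 -42.7 pos [ 496.9 -345.    85.8] open 38.6
az total -0.1 then cm tool x,y,z: -0.428 0.296 6.977 dist 5.0
 tilt z-axis [-0.0065  0.006  -1.    ] F [-0.7  0.5  0.3]
[267.50437496 235.90782923]
[267.92213057 283.92914393]
```

View pics/w5.png

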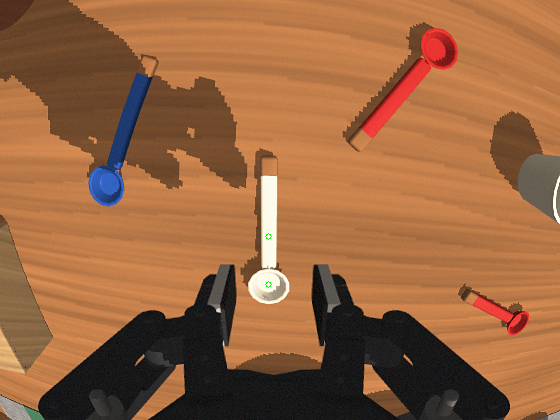

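Spoon 2 matches the projected points: bowl at (268,286), handle at (268,236).

>>> jog_arm(commands="140 -0.2 0 3 0 0 0; 140 -0.15 0.1 2.5 0 0 0; 140 0 0 0 0 0 0; 140 0 0 0 0 0 0; 140 0 0 0 0 0 0")

```text
time_s: 12.25
tool_pos: [501.7, -350.4, 37.9]
orientation: [[-0.095, 0.995, 0.002], [0.995, 0.095, -0.002], [-0.002, 0.002, -1.0]]
ft_force: [-0.7, -0.2, 1.0]
opening: 38.4
```

```bash
python3 -c "
from h import *
plan(500.3,-349.0,15.5,95.5)"
```

```text
t 12.25 yaw 95.48 j6 -48.3 j1 -42.8 pos [ 501.7 -350.4   37.9] open 38.4
az total -0.02 then cm tool x,y,z: 0.156 -0.126 2.242 dist 2.0
 tilt z-axis [ 0.0021 -0.0019 -1.    ] F [-0.7 -0.2  1. ]
```

>>> jog_arm(commands="140 0.1 -0.05 1.2 0 0 0; 140 0 0 0.9 0 0 0; 140 0 0 0 0 0 0; 140 0 0 0 0 0 0; 255 0 0 0 0 0 0; 255 0 0 0 0 0 0; 255 0 0 0 0 0 0; 255 0 0 0 0 0 0; 255 0 0 0 0 0 0")

```text
time_s: 13.15
tool_pos: [500.4, -349.2, 15.2]
orientation: [[-0.095, 0.995, 0.001], [0.995, 0.095, -0.001], [-0.001, 0.0, -1.0]]
ft_force: [0.3, -0.6, 4.0]
opening: 9.3
```

```bash
python3 -c "
from h import *
plan(500.3,-349.0,150,95.5)"
```

```text
t 13.15 yaw 95.45 j6 -48.2 j1 -42.8 pos [ 500.4 -349.2   15.2] open 9.3
az total -0.05 then cm tool x,y,z: 0.022 -0.006 -13.483 dist 0.0
 tilt z-axis [ 6.e-04 -6.e-04 -1.e+00] F [ 0.3 -0.6  4. ]
```

>>> jog_arm(commands="255 0 0 -2 0 0 0; 255 0 0 -4 0 0 0; 255 0 0 -4 0 0 -8.54; 255 0 0 -3.5 0 0 -8.54; 255 0 0 0 0 0 -8.54; 255 0 0 0 0 0 -8.54; 255 0 0 0 0 0 -8.54; 255 0 0 0 0 0 -8.54; 255 0 0 0 0 0 -8.54; 255 0 0 0 0 0 -8.54; 255 0 0 0 0 0 -8.54; 255 0 0 0 0 0 -8.54")

```text
time_s: 14.35
tool_pos: [500.0, -348.8, 149.5]
orientation: [[-1.0, -0.021, -0.001], [-0.021, 1.0, 0.0], [0.001, 0.001, -1.0]]
ft_force: [0.3, 0.3, -0.2]
opening: 9.4
```

>>> jog_arm(commands="255 0 0 0 0 0 -8.54; 255 0 0 0 0 0 -8.54; 255 0 0 0 0 0 -8.54; 255 0 0 0 0 0 -8.54; 255 0 0 0 0 0 0")

```text
time_s: 14.85
tool_pos: [500.0, -348.9, 149.5]
orientation: [[-0.818, -0.576, -0.0], [-0.576, 0.818, 0.0], [0.0, 0.001, -1.0]]
ft_force: [-1.2, -0.0, -0.1]
opening: 9.6
```

```bash
python3 -c "
from h import *
plan(588.5,212.7,70,215)"
```

```text
t 14.85 yaw -144.86 j6 -167.9 j1 -42.8 pos [ 500.  -348.9  149.5] open 9.6
az total 0.14 then cm tool x,y,z: -39.457 40.925 7.95 dist 568.0
 tilt z-axis [-5.e-04  4.e-04 -1.e+00] F [-1.2 -0.  -0.1]
```

>>> jog_arm(commands="255 -2.82 2.92 0 0 0 0; 255 -2.82 2.92 0 0 0 0; 255 -2.82 2.92 0 0 0 0; 255 -2.82 2.92 0 0 0 0; 255 -2.82 2.92 0 0 0 0; 255 -2.82 2.92 0 0 0 0; 255 -2.82 2.92 0 0 0 0; 255 -2.82 2.92 0 0 0 0; 255 -2.82 2.92 0 0 0 0; 255 -2.82 2.92 0 0 0 0; 255 -2.82 2.92 0 0 0 0; 255 -2.82 2.92 0 0 0 0")

```text
time_s: 16.05
tool_pos: [576.2, 133.9, 149.8]
orientation: [[-0.822, -0.569, -0.0], [-0.569, 0.822, -0.0], [0.0, 0.0, -1.0]]
ft_force: [0.3, -0.9, -1.0]
opening: 9.9
```

>>> jog_arm(commands="255 -2.82 2.92 0 0 0 0; 255 -2.82 2.92 0 0 0 0; 255 0 0 2.5 0 0 0; 255 0 0 2 0 0 0; 255 0 0 0 0 0 0; 255 0 0 0 0 0 0; 255 0 0 0 0 0 0")

```text
time_s: 16.75
tool_pos: [589.6, 212.1, 106.0]
orientation: [[-0.82, -0.572, 0.002], [-0.572, 0.82, 0.0], [-0.001, -0.001, -1.0]]
ft_force: [-0.4, -0.1, 0.1]
opening: 9.5
```

```bash
python3 -c "
from h import *
plan(588.5,212.7,70,215)
o=r.observe();c=r.camera('wrist');im=c['img'].copy()
cv2.imwrite('pics/w6.png',im)"
```

```text
t 16.75 yaw -145.1 j6 -112.8 j1 12.1 pos [589.6 212.1 106. ] open 9.5
az total -0.1 then cm tool x,y,z: 0.058 0.108 3.602 dist 1.0
 tilt z-axis [ 1.5e-03  4.0e-04 -1.0e+00] F [-0.4 -0.1  0.1]
```

View pics/w6.png

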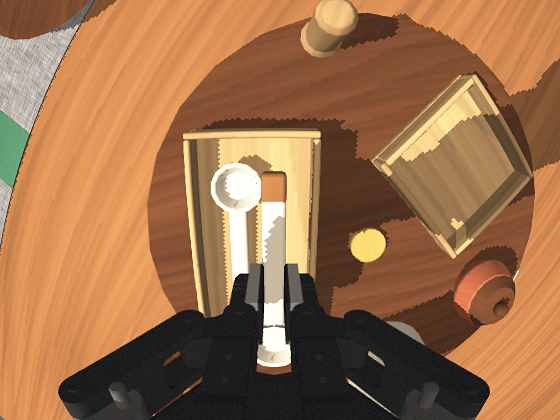

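Spoon 2 sits beside spoon 1's handle with the bowls at opposite ends. I'll shift it inward a little, lower to just above spoon 1's handle height, and release.

>>> jog_arm(commands="255 0.2 0 2 0 0 0; 255 0 0 1 0 0 0; 255 0 0 0.7 0 0 0; 255 0 0 0 0 0 0; 255 0 0 0 0 0 0; 205 0 0 0 0 0 0; 205 0 0 0 0 0 0; 205 0 0 0 0 0 0")

```text
time_s: 17.6
tool_pos: [588.4, 211.7, 68.6]
orientation: [[-0.819, -0.574, 0.003], [-0.574, 0.819, 0.001], [-0.003, -0.001, -1.0]]
ft_force: [4.2, 3.3, 0.4]
opening: 16.4
```

```bash
python3 -c "
from h import *
plan(588.5,212.7,160,215)"
```

```text
t 17.6 yaw -144.98 j6 -112.9 j1 12.1 pos [588.4 211.7  68.6] open 16.4
az total 0.02 then cm tool x,y,z: -0.066 0.079 -9.139 dist 1.0
 tilt z-axis [ 0.0025  0.001  -1.    ] F [4.2 3.3 0.4]
```

>>> jog_arm(commands="200 0 0 -2 0 0 0; 160 0 0 -3.5 0 0 0; 0 0 0 -4 0 0 0; 0 0 0 0 0 0 0; 0 0 0 0 0 0 0")

```text
time_s: 18.1
tool_pos: [587.4, 211.1, 163.7]
orientation: [[-0.819, -0.574, 0.002], [-0.574, 0.819, 0.0], [-0.001, -0.001, -1.0]]
ft_force: [-0.2, -0.4, -0.5]
opening: 74.0
```

```bash
python3 -c "
from h import *
plan(432,-126.1,100,259.35)
plan(432,-126.1,100,79.35)
o=r.observe();c=r.camera('wrist');im=c['img'].copy()
cv2.imwrite('pics/w7.png',im)"
```

```text
t 18.1 yaw -144.99 j6 -112.9 j1 12.1 pos [587.4 211.1 163.7] open 74.0
az total -44.34 then cm tool x,y,z: 36.011 9.044 6.373 dist 371.0
 tilt z-axis [ 1.6e-03  1.0e-04 -1.0e+00] F [-0.2 -0.4 -0.5]
t 18.1 yaw -144.99 j6 -112.9 j1 12.1 pos [587.4 211.1 163.7] open 74.0
az total 135.66 then cm tool x,y,z: -36.011 -9.044 6.373 dist 371.0
 tilt z-axis [ 1.6e-03  1.0e-04 -1.0e+00] F [-0.2 -0.4 -0.5]
```

View pics/w7.png

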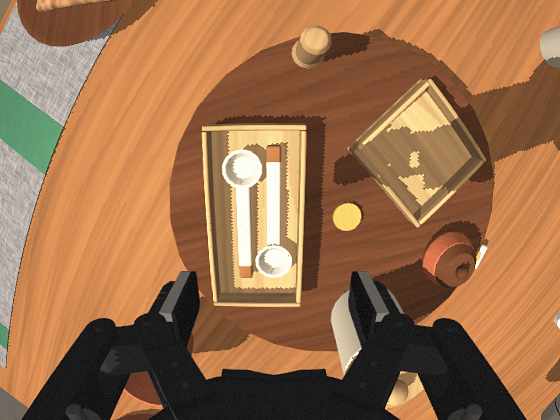

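Both spoons lie in the long tray, with bowls at (242,168) and (274,261). The cup is symmetric, so I'll keep the current yaw.

```bash
python3 -c "
from h import *
plan(432,-126.1,130,215)
o=r.observe();c=r.camera('wrist')
S=np.array([wp2w(o,c,u,v,62)[:2] for u,v in [(430,80),(485,160),(418,225),(349,150)]]);print(S.mean(0))
print(wp2w(o,c,319,39,95),wp2w(o,c,347,217,44))
"
```

```text
t 18.15 yaw -144.99 j6 -112.9 j1 12.1 pos [586.9 211.  162.5] open 80.2
az total 0.01 then cm tool x,y,z: 32.021 -18.732 3.248 dist 371.0
 tilt z-axis [-6.e-04 -4.e-04 -1.e+00] F [-0.1  0.4 -1.2]
[524.4500149  100.89613399]
[638.01893987  92.36891257  95.        ] [537.15400168 178.4745865   44.        ]
```

>>> jog_arm(commands="0 3.56 -2.08 0 0 0 0; 0 3.56 -2.08 0 0 0 0; 0 3.56 -2.08 0 0 0 0; 0 3.56 -2.08 0 0 0 0; 0 3.56 -2.08 0 0 0 0; 0 3.56 -2.08 0 0 0 0; 0 3.56 -2.08 0 0 0 0; 0 3.56 -2.08 0 0 0 0; 0 3.56 -2.08 0 0 0 0; 0 0 0 3 0 0 0; 0 0 0 0 0 0 0; 0 0 0 0 0 0 0")

```text
time_s: 19.4
tool_pos: [431.6, -125.5, 132.2]
orientation: [[-0.819, -0.574, -0.003], [-0.574, 0.819, 0.001], [0.001, 0.003, -1.0]]
ft_force: [0.6, -0.1, 1.5]
opening: 85.4
```

```bash
python3 -c "
from h import *
plan(432,-126.1,44,215)
o=r.observe();c=r.camera('wrist');im=c['img'].copy()
for a in np.arange(0,6.28,.4):
    u=ww2p(o,c,(432+27*np.cos(a),-126.1+27*np.sin(a),50));cv2.circle(im,tuple(int(round(x)) for x in u),2,(0,255,0),-1)
cv2.imwrite('pics/w8.png',im)"
```

```text
t 19.4 yaw -144.99 j6 -151.9 j1 -26.9 pos [ 431.6 -125.5  132.2] open 85.4
az total 0.01 then cm tool x,y,z: 0.008 -0.073 8.819 dist 1.0
 tilt z-axis [-0.0026  0.0014 -1.    ] F [ 0.6 -0.1  1.5]
```

View pics/w8.png

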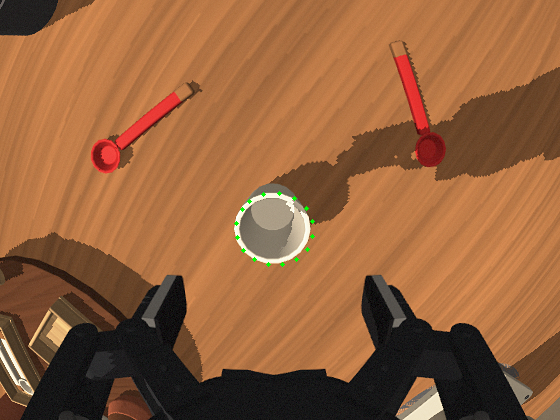

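The cup rim at (272,229) agrees with the projection to about 1.5 mm. I'll descend and grip.

>>> jog_arm(commands="0 -0.12 0 3.5 0 0 0; 0 0 0 3 0 0 0; 0 0 0 1.5 0 0 0; 0 0 0 0.8 0 0 0; 0 0 0 0 0 0 0; 0 0 0 0 0 0 0; 255 0 0 0 0 0 0; 255 0 0 0 0 0 0; 255 0 0 0 0 0 0; 255 0 0 0 0 0 0; 255 0 0 0 0 0 0", newtons=30)

```text
time_s: 20.55
tool_pos: [433.8, -125.6, 45.7]
orientation: [[-0.819, -0.574, 0.002], [-0.574, 0.819, -0.001], [-0.001, -0.002, -1.0]]
ft_force: [-2.0, 0.3, 7.7]
opening: 51.5
```

```bash
python3 -c "
from h import *
plan(522,100,150,215)
o=r.observe();c=r.camera('wrist');im=c['img'].copy()
cv2.imwrite('pics/w9.png',im)"
```

```text
t 20.55 yaw -145.0 j6 -151.8 j1 -26.8 pos [ 433.8 -125.6   45.7] open 51.5
az total 0.0 then cm tool x,y,z: -20.164 13.418 -10.426 dist 242.0
 tilt z-axis [ 1.6e-03 -8.0e-04 -1.0e+00] F [-2.   0.3  7.7]
```

View pics/w9.png

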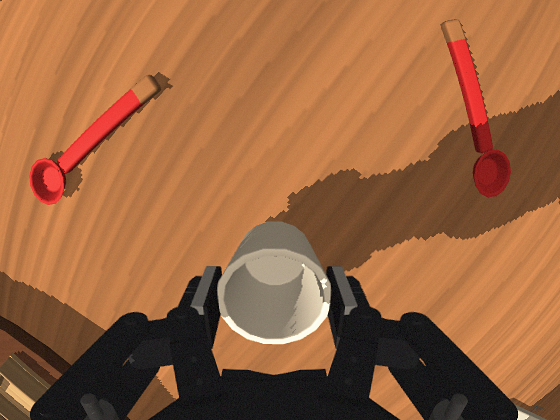

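>>> jog_arm(commands="255 0 0 -2 0 0 0; 255 0 0 -4 0 0 0; 255 0 0 -4.4 0 0 0; 255 -2.88 1.91 0 0 0 0; 255 -2.88 1.91 0 0 0 0; 255 -2.88 1.91 0 0 0 0; 255 -2.88 1.91 0 0 0 0; 255 -2.88 1.91 0 0 0 0; 255 -2.88 1.91 0 0 0 0; 255 -2.88 1.91 0 0 0 0; 255 0 0 0 0 0 0; 255 0 0 0 0 0 0")

```text
time_s: 21.8
tool_pos: [521.5, 100.4, 148.6]
orientation: [[-0.818, -0.575, -0.001], [-0.575, 0.818, -0.0], [0.001, 0.0, -1.0]]
ft_force: [-0.3, -0.5, -1.6]
opening: 51.2
```

```bash
python3 -c "
from h import *
plan(522,100,91,215)
o=r.observe();c=r.camera('wrist');im=c['img'].copy()
cv2.imwrite('pics/w10.png',im)
a=r.camera('scene')['img'];cv2.imwrite('pics/s10.png',cv2.resize(a[90:270,200:420],None,fx=3.3,fy=3.3,interpolation=2))"
```

```text
t 21.8 yaw -144.89 j6 -123.3 j1 1.9 pos [521.5 100.4 148.6] open 51.2
az total 0.11 then cm tool x,y,z: -0.015 -0.064 5.761 dist 1.0
 tilt z-axis [-6.e-04 -2.e-04 -1.e+00] F [-0.3 -0.5 -1.6]
```

View pics/w10.png

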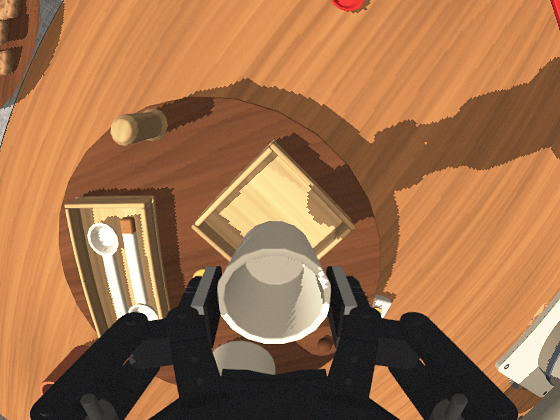

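View pics/s10.png

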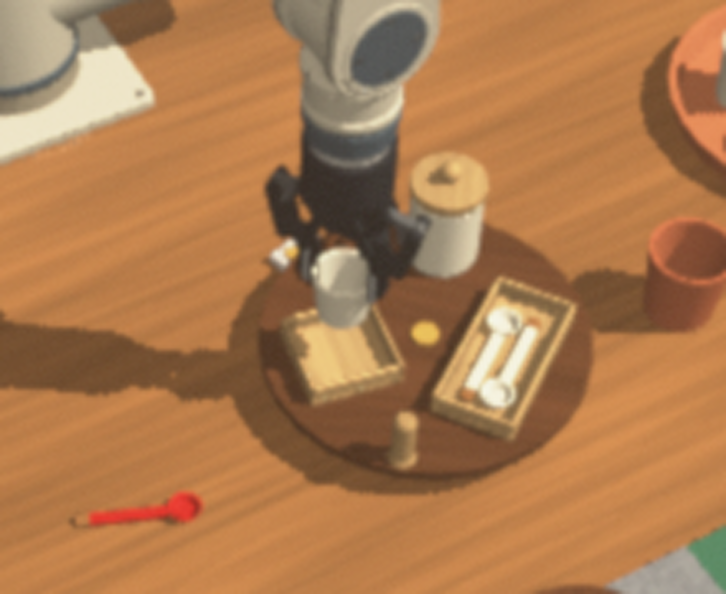

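```bash
python3 -c "
from h import *
o=r.observe();c=r.camera('wrist')
for u,v in [(273,143),(354,227),(192,224)]: print(wp2w(o,c,u,v,62))
print('mid',(wp2w(o,c,354,227,62)+wp2w(o,c,192,224,62))/2, 'pot from top')
t=r.camera('top')
print(pix2w(t,130+323.5/4-.5,160+425.5/4-.5,80))
"
```

```text
[556.85378201  50.11867322  62.        ]
[475.14923322  65.12264211  62.        ]
[571.92867719 130.05679457  62.        ]
mid [523.5389552   97.58971834  62.        ] pot from top
[434.0717366  148.19177457  80.        ]
```

>>> jog_arm(commands="255 0 -0.15 2.5 0 0 0; 255 0 0 2 0 0 0; 255 0 0 0.8 0 0 0; 255 0 0 0.4 0 0 0; 255 0 0 0 0 0 0; 255 0 0 0 0 0 0")

```text
time_s: 22.6
tool_pos: [523.0, 98.5, 92.6]
orientation: [[-0.819, -0.574, 0.001], [-0.574, 0.819, 0.0], [-0.001, -0.001, -1.0]]
ft_force: [0.1, -0.4, -0.4]
opening: 51.1
```

```bash
python3 -c "
from h import *
plan(522.5,99,90,215)"
```

```text
t 22.6 yaw -145.0 j6 -123.4 j1 1.6 pos [523.   98.5  92.6] open 51.1
az total 0.0 then cm tool x,y,z: 0.018 0.068 0.258 dist 1.0
 tilt z-axis [ 0.0011  0.     -1.    ] F [ 0.1 -0.4 -0.4]
```

>>> jog_arm(commands="255 0 0 0.2 0 0 0; 255 0 0 0 0 0 0; 60 0 0 0 0 0 0; 60 0 0 0 0 0 0; 40 0 0 0 0 0 0; 40 0 0 0 0 0 0; 20 0 0 -1.5 0 0 0; 20 0 0 -3 0 0 0; 40 0 0 -3 0 0 0; 60 0 0 0 0 0 0; 100 0 0 0 0 0 0")

```text
time_s: 23.7
tool_pos: [522.8, 98.7, 165.1]
orientation: [[-0.819, -0.574, 0.001], [-0.574, 0.819, 0.0], [-0.001, -0.001, -1.0]]
ft_force: [0.3, 0.5, -0.6]
opening: 52.8
```

```bash
python3 -c "
from h import *
plan(638.5,92,150,139.5)
o=r.observe();c=r.camera('wrist');im=c['img'].copy()
cv2.imwrite('pics/w11.png',im)"
```

```text
t 23.7 yaw -144.99 j6 -123.4 j1 1.6 pos [522.8  98.7 165.1] open 52.8
az total 75.51 then cm tool x,y,z: -9.232 7.005 1.507 dist 116.0
 tilt z-axis [ 0.0013  0.     -1.    ] F [ 0.3  0.5 -0.6]
```

View pics/w11.png

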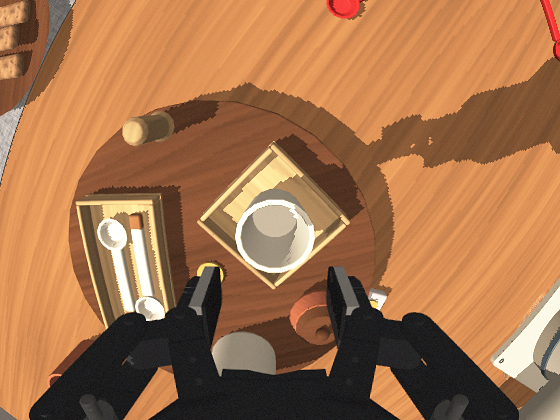

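The cup stands centred in the square tray at (275,235). Next is the knob.

>>> jog_arm(commands="110 0 0 0 0 0 8.39; 110 0 0 0 0 0 8.39; 110 0 0 0 0 0 8.39; 110 0 0 0 0 0 8.39; 110 0 0 0 0 0 8.39; 110 0 0 0 0 0 8.39; 110 0 0 0 0 0 8.39; 110 0 0 0 0 0 8.39; 110 0 0 0 0 0 8.39; 110 -3.08 2.33 0 0 0 0; 110 -3.08 2.33 0 0 0 0; 110 -3.08 2.33 0 0 0 0")

```text
time_s: 24.95
tool_pos: [638.9, 91.8, 163.4]
orientation: [[-0.761, 0.649, -0.002], [0.649, 0.761, -0.0], [0.001, -0.001, -1.0]]
ft_force: [-0.0, 0.5, -0.7]
opening: 48.6
```

>>> jog_arm(commands="110 0 0 2 0 0 0; 110 0 0 0 0 0 0; 110 0 0 0 0 0 0")

```text
time_s: 25.25
tool_pos: [637.1, 91.9, 143.5]
orientation: [[-0.76, 0.649, -0.003], [0.649, 0.76, -0.0], [0.003, -0.002, -1.0]]
ft_force: [-0.5, 0.4, -0.2]
opening: 48.8
```

```bash
python3 -c "
from h import *
plan(638.5,92,76,139.5)
o=r.observe();c=r.camera('wrist');im=c['img'].copy()
for a in np.arange(0,6.28,.6):
    u=ww2p(o,c,(638.5+10*np.cos(a),92+10*np.sin(a),95));cv2.circle(im,tuple(int(round(x)) for x in u),2,(0,255,0),-1)
cv2.imwrite('pics/w12.png',im)"
```

```text
t 25.25 yaw 139.5 j6 -48.8 j1 0.7 pos [637.1  91.9 143.5] open 48.8
az total 0.0 then cm tool x,y,z: -0.099 0.103 6.746 dist 1.0
 tilt z-axis [-0.0035 -0.     -1.    ] F [-0.5  0.4 -0.2]
```

View pics/w12.png

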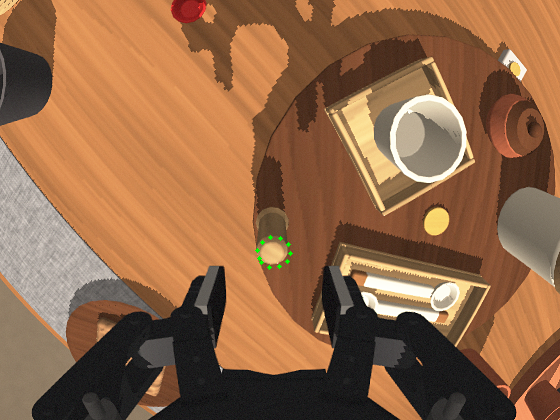

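The knob top at (272,252) agrees with the projection. I'll narrow the jaws to clear the long tray's corner, then descend and grip.

>>> jog_arm(commands="150 0 0 2.5 0 0 0; 150 -0.05 0.03 2.5 0 0 0; 150 0 0 1.5 0 0 0; 150 0 0 0 0 0 0; 150 0 0 0 0 0 0; 255 0 0 0 0 0 0; 255 0 0 0 0 0 0; 255 0 0 0 0 0 0; 255 0 0 0 0 0 0; 255 0 0 0 0 0 0", newtons=30)

```text
time_s: 26.3
tool_pos: [638.9, 92.3, 81.6]
orientation: [[-0.761, 0.649, 0.002], [0.649, 0.761, 0.001], [-0.001, 0.002, -1.0]]
ft_force: [-3.6, 2.4, 5.2]
opening: 18.9
```

```bash
python3 -c "
from h import *
plan(638.5,92,77,139.5)
o=r.observe();c=r.camera('wrist');im=c['img'].copy()
cv2.imwrite('pics/w13.png',im)"
```

```text
t 26.3 yaw 139.53 j6 -48.8 j1 0.8 pos [638.9  92.3  81.6] open 18.9
az total 0.03 then cm tool x,y,z: 0.011 -0.046 0.459 dist 0.0
 tilt z-axis [ 1.6e-03  9.0e-04 -1.0e+00] F [-3.6  2.4  5.2]
```

View pics/w13.png

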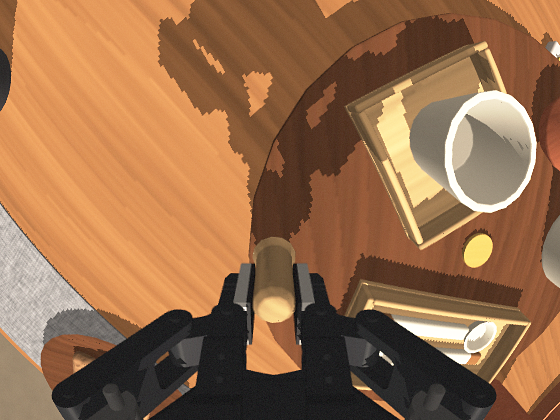

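The knob is gripped (18.9 mm). I'll now turn it counter-clockwise by 56.6°, in arc steps of 2.83° at R=135 mm.

>>> jog_arm(commands="255 0.017 0.667 0 0 0 -2.83; 255 0.017 0.667 0 0 0 -2.83; 255 0.017 0.667 0 0 0 -2.83; 255 0.017 0.667 0 0 0 -2.83; 255 0.017 0.667 0 0 0 -2.83; 255 0.017 0.667 0 0 0 -2.83; 255 0.017 0.667 0 0 0 -2.83; 255 0.017 0.667 0 0 0 -2.83; 255 0 0 0 0 0 0; 255 0 0 0 0 0 0")

```text
time_s: 27.35
tool_pos: [664.6, 138.8, 81.6]
orientation: [[-0.952, 0.306, 0.001], [0.306, 0.952, 0.001], [-0.001, 0.001, -1.0]]
ft_force: [-4.7, 2.3, 5.4]
opening: 18.1
```

```bash
python3 -c "
from h import *
plan(638.5,92,77)
p=r.observe()['tool_pos'][:2]-[536.5,179]
print(np.hypot(*p),np.degrees(np.arctan2(p[1],p[0])))"
```

```text
t 27.35 yaw 162.2 j6 -67.5 j1 4.7 pos [664.6 138.8  81.6] open 18.1
az total -0.0 then cm tool x,y,z: 1.05 -5.256 0.462 dist 54.0
 tilt z-axis [ 1.3e-03  8.0e-04 -1.0e+00] F [-4.7  2.3  5.4]
134.2199516906473 -17.412433561717712
```

Tracking is clean with only a few newtons of force. I'll do the remaining 12 steps.

>>> jog_arm(commands="255 0.017 0.667 0 0 0 -2.83; 255 0.017 0.667 0 0 0 -2.83; 255 0.017 0.667 0 0 0 -2.83; 255 0.017 0.667 0 0 0 -2.83; 255 0.017 0.667 0 0 0 -2.83; 255 0.017 0.667 0 0 0 -2.83; 255 0.017 0.667 0 0 0 -2.83; 255 0.017 0.667 0 0 0 -2.83; 255 0.017 0.667 0 0 0 -2.83; 255 0.017 0.667 0 0 0 -2.83; 255 0.017 0.6 0 0 0 -2.5; 255 0.01 0.6 0 0 0 -2.5")

```text
time_s: 28.55
tool_pos: [665.9, 215.8, 81.6]
orientation: [[-0.963, -0.268, 0.001], [-0.268, 0.963, -0.0], [-0.001, -0.0, -1.0]]
ft_force: [-4.8, -2.4, 6.9]
opening: 18.5
```

>>> jog_arm(commands="255 0 0 0 0 0 0; 255 0 0 0 0 0 0; 255 0 0 0 0 0 0")

```text
time_s: 28.85
tool_pos: [665.9, 215.8, 81.6]
orientation: [[-0.964, -0.267, 0.001], [-0.267, 0.964, 0.0], [-0.001, -0.0, -1.0]]
ft_force: [-5.3, -0.3, 6.0]
opening: 18.0
```

```bash
python3 -c "
from h import *
plan(638.5,92,77)
o=r.observe();p=o['tool_pos'][:2]-[536.5,179]
print(np.hypot(*p),np.degrees(np.arctan2(p[1],p[0])))
cv2.imwrite('pics/w14.png',r.camera('wrist')['img'])
a=r.camera('top')['img'];cv2.imwrite('pics/t14.png',cv2.resize(a[140:310,110:290],None,fx=3.5,fy=3.5,interpolation=2))
a=r.camera('scene')['img'];cv2.imwrite('pics/s14.png',cv2.resize(a[90:320,180:440],None,fx=2.6,fy=2.6,interpolation=2))"
```

```text
t 28.85 yaw -164.54 j6 -94.4 j1 11.1 pos [665.9 215.8  81.6] open 18.0
az total -0.0 then cm tool x,y,z: 5.942 -11.204 0.463 dist 127.0
 tilt z-axis [ 1.e-03  2.e-04 -1.e+00] F [-5.3 -0.3  6. ]
134.54186826296072 15.88488663219196
```

View pics/w14.png

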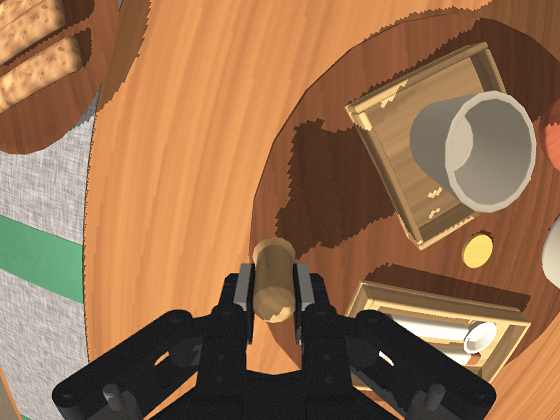

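View pics/t14.png

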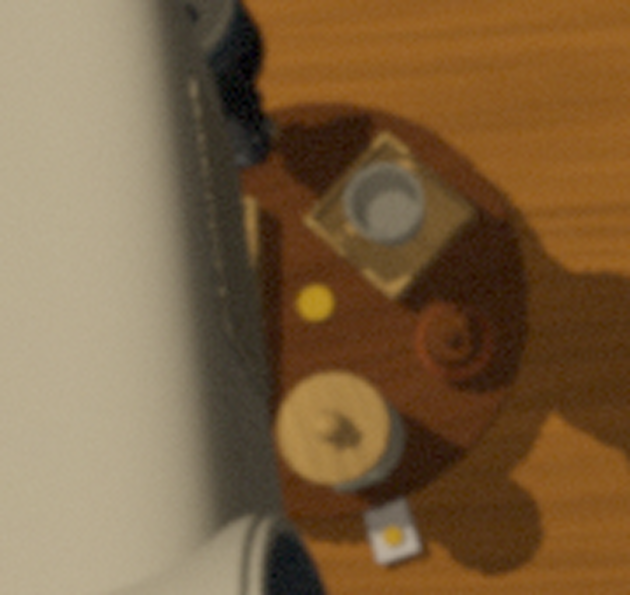

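View pics/s14.png

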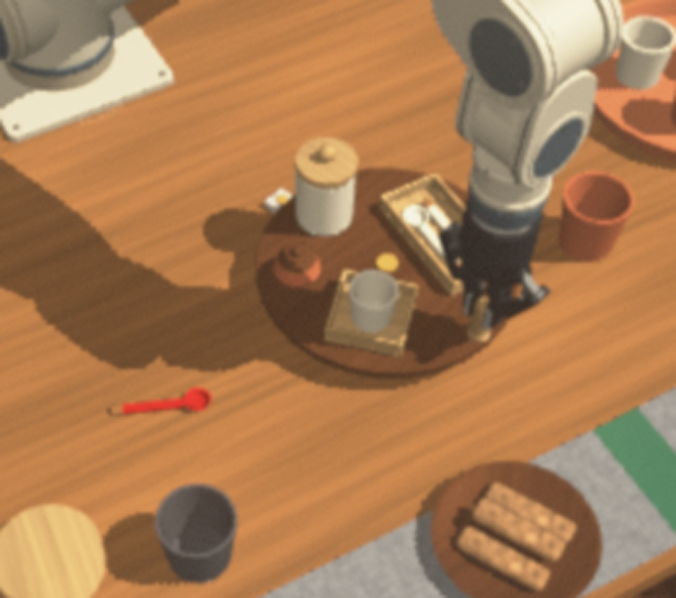

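The spoons and cup are still in their trays, and the caddy looks to be over the tongue. I'll check that angle numerically.

```bash
python3 -c "
from h import *
t=r.camera('top')
A=lambda U,V,z:pix2w(t,110+(U+.5)/3.5-.5,140+(V+.5)/3.5-.5,z)[:2]
ax=A(315.5,302,40);st=A(393,535,15);cd=A(333,430,138)
an=lambda v:np.degrees(np.arctan2(v[1],v[0]))
print(ax,st,cd,np.hypot(*(cd-ax)),an(st-ax),an(cd-ax))
p=r.observe()['tool_pos'][:2];print(an(p-ax)-180,an(st-p))
o=r.observe();print(o['time_s'],o['joint_velocities'].round(2))"
```

```text
[536.61582838 178.85897286] [373.03162308 131.69750484] [437.44497702 150.87102362] 103.04456832983156 -163.91768270445593 -164.23989817852313
-164.05814762244896 -163.97967111161847
29.05 [-0.04 -0.12 -0.11  0.11  0.02 -0.02]
```

The caddy is within about 0.5° of the front and everything is still, so I'll hand it in.

```bash
python3 -c "
from rig import r
print(r.finish_job())"
```

```text
the job is handed in; nothing more can be done
None
```

The job is handed in, at about 29 s of the allowed 72 s. `finish_job` gives no verdict, so the result rests on my own checks.

- **Placing:** both white spoons lie side by side in the long tray, bowls at opposite ends. The white cup stands upright near the centre of the square tray.
- **Turning:** I turned the turntable about 56° counter-clockwise by its knob. The gripper still holds the knob (18 mm opening, 30 N set).
- **Last checks:** in the top camera the caddy is at -164.2° and the stud at -163.9°, about 0.3° (0.006 rad) apart. The knob position agrees to within about 0.2°. The arm was at rest. In the last pictures the cup and spoons were still in their trays. I never moved near the black cup, brown cup or saucers; they looked unmoved, but I did not measure them.
- **What went wrong:** the first close on the first spoon was about 6 mm too high and only pressed lightly on its handle (about 6 N), so I regripped. When I released the second spoon, the fingers pushed against the tray wall or the other spoon with about 5 N. Neither moved anything noticeably.

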